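# Press a lamp-holder cap home on the hand press

### The job

Clamp the lamp holder in the hand press by swinging the yellow clamp lever fully shut, then press its orange cap on: swing the red-gripped press lever down to its stop and keep leaning on the stop firmly, without forcing it, for a good half second. Ease the lever back up to its rest, not letting it fly up, and let go, leaving the holder clamped. Leave the other things on the bench where they are.

Things in the scene. Friction and masses are not known exactly. Their poses are not given: they have to be found in the camera images.
- press: Green cast hand press (arbor press) fixed to the bench: foot 200 x 165 x 20 mm, head 64 mm wide, its underside 135 mm and its top 220 mm above the bench. Origin: on the bench, straight below the ram. Its own -x axis points out of the press's front, +z up; +y is the side of the clamp, -y the side of the lever. The head's front face lies at x = -25 mm. The lever plane is y = -60 mm.
- press_lever (a joint): Press lever angle, rad: 0 = raised at rest (0.75 rad above level), grows as it swings down towards the front. A spring returns it; pulling at the grip takes about 4 N at first, rising to about 12 N while the cap is being pressed on. The height-adjustable stop pin ends the stroke somewhere between 0.75 and 1.05 rad, different every time.
- knob (a point): Centre of the red grip at the end of the press lever: a drum 30 mm in diameter and 40 mm long, its axis along the press's y axis (the lever's pivot axis), flat ends. 200 mm from the lever's pivot axis. About 316 mm above the bench at rest. The lever is a 16 mm round steel bar running from the middle of the drum's round side to the pivot.
- lever_hinge (a point): Point on the lever's pivot axis in the lever's plane: 180 mm above the bench, at x = +32 mm, y = -60 mm in the press's frame. The axis is the press's y axis.
- stop_post: Stop post: brass sleeve 19 mm thick and 110 mm high on the press's foot, under the lever bar, 80 mm in front of the pivot axis. Origin: centre of its underside. A pin with a black rubber head stands out of it to a height set anew each time, not measured: feel for it. The push at the grip rises steeply once the lever bears on it, and must be kept up; merely resting there is not enough.
- clamp (a joint): Clamp lever angle, rad: 0 = fully open, 1.0 = fully shut (its end stop); stays where it is left. It turns about a vertical pin, clockwise seen from above to shut. Friction needs about 2 N at the handle.
- clamp_handle (a point): Middle of the black upright handle post on the yellow clamp lever: post 16 mm in diameter, free between 41 and 97 mm above the bench; this point is 78 mm above the bench and 70 mm from the clamp's pin. The yellow lever itself lies 35 to 43 mm above the bench.
- clamp_hinge (a point): Point on the clamp's vertical pin axis, at the height of clamp_handle (78 mm above the bench): x = -65 mm, y = +60 mm in the press's frame.
- holder: Lamp holder lying loose in the press's nest under the ram: white square flange 56 x 56 x 10 mm with a brass stem. Origin: centre of the flange's underside, 20 mm above the bench, z up.
- cap (a joint): How far the orange cap (42 mm in diameter, 24 mm high) is pushed down on the holder's stem, m: 0 to 0.003 at the start, 0.016 at most. Stiff: only the press pushes it.
- parts_bin: Yellow open parts bin 120 x 160 x 60 mm, a bystander. Origin: centre of its underside.
- spray_can: Blue can, 52 mm in diameter, 150 mm high, a bystander. Origin: centre of its underside.
- spool: Wooden reel with a copper winding, 80 mm in diameter, 50 mm high, a bystander. Origin: centre of its underside.
- bulb_carton: Small brown carton 70 x 70 x 110 mm, a bystander. Origin: centre of its underside.
Things that resemble listed ones, but are neither listed nor needed, are in the scene too. What is shaped like the holder but pink is not meant.

How it is judged:
By the outcome, as a careful person would: the job done as asked, in the order asked, and still so for the second after the job is handed in, with the robot touching nothing.
It also fails if it takes over 69 s, if anything falls off the work surface, if the arm or the gripper's body presses on something with over 40 N, if the wrist force passes 120 N, or if a joint passes its speed limit or range.

### The arm

A 6-joint arm with a two-finger parallel gripper is mounted at the origin on the work surface. World frame = base frame: x ahead of the robot, y to its left, z up, the work surface at z = 0. Lengths are in m, angles in rad, forces in N, time in s.
With the tool pointing down it reaches from about 0.25 to 0.85 m from the base axis. Payload 12.5 kg.
Tool frame: the origin (TCP) lies where the fingers leave the gripper's body, on its centre line; the fingertips stand 84 mm ahead of it and the grasp point (between the pads) lies 65 mm ahead of it (r.finger_overhang is the distance from the TCP to the fingertips, in m); z points along the fingers, x is the direction in which the jaws open and shut, and the axes are right-handed (so a half turn about z gives the same grasp; the last joint's range is limited). The gripper opens to 93 mm and grips with 3 to 60 N. Pads are 15 mm wide; open, the fingers measure 128 mm over their backs; the gripper's body (75 mm by 188 mm) begins 65 mm behind the grasp point.
Start: joints at [1.254, 0.351, 1.652, -0, 1.139, -0.085], TCP at [0.126, 0.535, 0.303] pointing down, gripper open.
Joint ranges: [-2.75, 2.75], [-0.79, 2.1], [0.01, 2.65], [-1.57, 4.71], [0.07, 3.14], [-2.87, 2.87]. Speed limits (rad/s): [2.22, 2.22, 2.79, 3.14, 3.14, 3.14].

### API

Orientations are given as a unit quaternion [w, x, y, z].
In Python, from station import status, snapshot, job, r gives the robot as it stands.
- The arm moves only by the tool step_arm, never from a script. Its argument "steps" is a list of rows, each a list of 4 numbers: the shift along the tool's x, y, z in mm, then the turn about the tool's z in rad. In form: [[dx, dy, dz, roll], ...]. A call has 1 to 8 rows; each row is the pose to reach, as a shift and turn from the pose measured when the call began, along the tool's axes at that moment; what a row does not reach only later rows make up. A row lasts 1/10 s, in which the tool goes at most 50 mm and 8.59 degrees, less where a joint would pass 70% of its speed; a pose out of reach is approached as far as the arm can. A call with a gripper value outside its range is refused whole. "hand" is the opening, from 0 (shut) to 1 (fully open), set as the call begins (left out, the last holds). The fingers move at their own pace and stop on an object; "force" is the grip in N (left out, the last holds). Time passes only in rows, so rows that repeat a pose let the fingers close. It gives the time, the measured TCP pose, the force and the opening at its end, in the units of the state.
- status.get_obs(): the state, without advancing time (a new reading comes with each control period).
- snapshot(name): name is "scene" or "top" or "wrist"; returns a dict with "image" (480x640x3 uint8, blue, green, red), "K" (3x3 intrinsics, pixels), "R" (3x3) and "t" (3): a world point X has camera coordinates R X + t. Camera axes: x right, y down, z forward; pixel columns grow to the right and rows downward; lengths in m; the calibration is good to about 2 mm. The wrist camera is an equidistant fisheye: a pixel r from the principal point sees the ray r / f radians off the axis. A picture is of the moment at which its call begins. There is no depth.
- job.finish_job(): hands the job in, once; it reports no verdict.
The state is a dict: "t": time; "qpos": joint angles; "joint_velocities": joint speeds; "joint_torque": joint torques, N m; "tcp_pos": TCP position; "orientation": TCP orientation; "wrist_force": force on the tool from outside, world axes, zero at the start; "ft_torque": the same for the moment, N m; "finger_gap": finger opening in m.
Only numpy, scipy, OpenCV 4.12 (cv2) and the standard library are available. Lean on these libraries where they do the work, as an engineer would, in place of code of your own. Each camera call takes 0.05 s, during which the arm holds its last target. There are 200 camera calls.

## Working session

There is one attempt and no reset: what is moved stays moved. The work goes in short steps, Python scripts to look and compute and a tool call to move; the robot and the scene stay as the last step left them, time stands still between calls to the robot, and variables do not carry over. Pictures are saved under pics/ and viewed, about 8 in all and at most 12, crops included, and the job is handed in when it is done.

Besides the shell and the picture viewer there is one more tool, called after "Emit:" by a JSON object that holds its "op" and its "data". step_arm: Moves the arm, as the interface text tells. Its arguments: {"type":"object","properties":{"steps":{"type":"array","items":{"type":"array","items":{"type":"number"}}},"hand":{"type":"number"},"force":{"type":"number"}},"required":["steps"]}

```bash
mkdir -p pics; ls
python3 - <<'E'
from station import status, snapshot, job, r
import cv2, numpy as np
for n in("scene","top"):
    s=snapshot(n); cv2.imwrite(f"pics/{n}0.png",s["image"]); np.savez(f"{n}0.npz",**s)
    print(n,s["K"].tolist(),s["R"].round(4).tolist(),s["t"].round(4).tolist())
o=status.get_obs(); print(o)
E
```

```text
pics
scene [[540.018662506778, 0.0, 320.29378096092483], [0.0, 540.018662506778, 239.48215978817083], [0.0, 0.0, 1.0]] [[-0.752, 0.6591, 0.0083], [0.4824, 0.559, -0.6744], [-0.4491, -0.5032, -0.7383]] [0.3931, -0.13, 1.6511]
top [[609.2473562827956, 0.0, 318.05106986010804], [0.0, 609.2473562827956, 237.28174247425122], [0.0, 0.0, 1.0]] [[0.0157, -0.9998, -0.01], [-0.9983, -0.0151, -0.057], [0.0569, 0.0109, -0.9983]] [-0.0012, 0.5308, 1.9625]
{'t': 0.1, 'qpos': array([ 1.25444912e+00,  3.51186896e-01,  1.65235268e+00,  3.63504660e-05,
        1.13910233e+00, -8.46233899e-02]), 'joint_velocities': array([ 0.00085163,  0.00053282, -0.00084459,  0.00058924, -0.00159923,
        0.00146129]), 'joint_torque': array([ 1.14450981e-03, -4.98025882e+01, -2.85706794e+01,  6.99629216e-02,
        2.37971294e-02, -6.12825988e-05]), 'tcp_pos': array([0.12622323, 0.53509398, 0.30225555]), 'orientation': array([ 2.75899418e-04,  7.84114176e-01,  6.20616374e-01, -4.46523869e-04]), 'wrist_force': array([-0.17875279,  0.5479271 ,  0.00759677]), 'ft_torque': array([ 0.01302556,  0.01429606, -0.01213561]), 'finger_gap': 0.09307183467697593}
```

View pics/scene0.png

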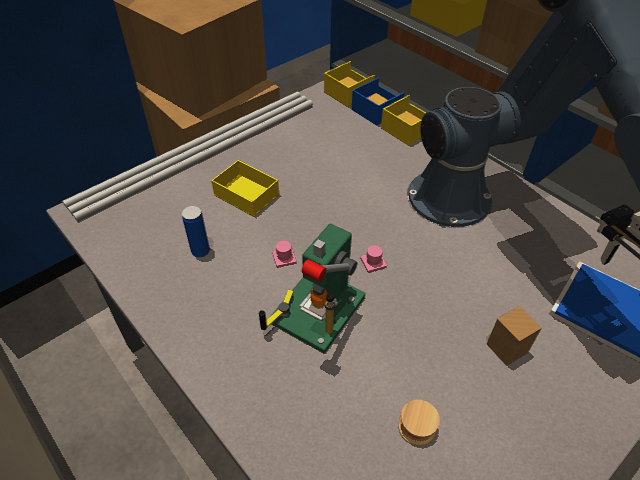

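View pics/top0.png

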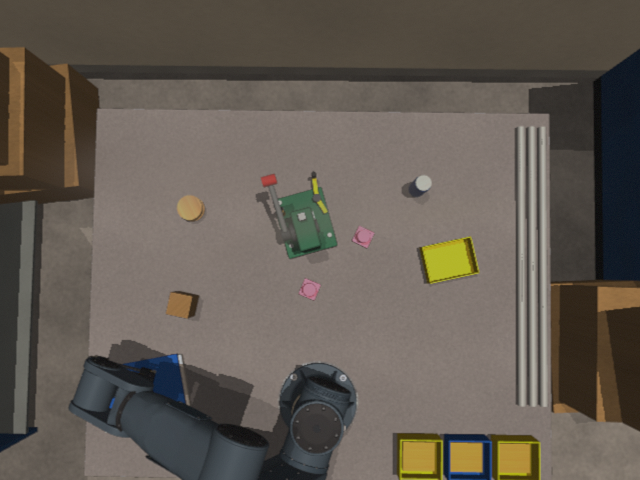

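```bash
cat > h.py <<'E'
import numpy as np, cv2
from scipy.spatial.transform import Rotation as Rn
def load(n):
    return dict(np.load(n+".npz"))
def ray(s,u,v):
    d=s["R"].T@np.linalg.inv(s["K"])@np.array([u,v,1.]); return -s["R"].T@s["t"],d
def onz(s,u,v,z):
    c,d=ray(s,u,v); return c+d*(z-c[2])/d[2]
def tri(a,pa,b,pb):
    ca,da=ray(a,*pa); cb,db=ray(b,*pb); M=np.stack([da,-db],1)
    k=np.linalg.lstsq(M,cb-ca,rcond=None)[0]; P=ca+k[0]*da;Q=cb+k[1]*db
    return (P+Q)/2,np.linalg.norm(P-Q)
def proj(s,X):
    p=s["K"]@(s["R"]@np.asarray(X)+s["t"]); return p[:2]/p[2]
def mask(s,lo,hi,box):
    m=cv2.inRange(cv2.cvtColor(s["image"],cv2.COLOR_BGR2HSV),np.array(lo),np.array(hi))
    k=np.zeros_like(m);x0,y0,x1,y1=box;k[y0:y1,x0:x1]=m[y0:y1,x0:x1];return k
def cen(m): 
    c=max(cv2.findContours(m,0,2)[0],key=cv2.contourArea);M=cv2.moments(c);return np.array([M["m10"],M["m01"]])/M["m00"],c
E
python3 - <<'E'
from h import *
T=load("top0");S=load("scene0")
rt,_=cen(mask(T,(0,150,80),(8,255,255),(250,165,290,195)));rs,_=cen(mask(S,(0,150,80),(6,255,255),(295,255,335,285)))
print("red",rt,rs,tri(T,rt,S,rs))
g,c=cen(mask(T,(60,60,20),(95,255,255),(260,170,350,270)))
h=cv2.convexHull(c); print("green",g,cv2.minAreaRect(h),cv2.approxPolyDP(h,3,True)[:,0].tolist())
a=T["image"][155:275,245:345];b=S["image"][215:355,245:385]
cv2.imwrite("pics/c.png",np.hstack([cv2.resize(a,(400,480),interpolation=2),cv2.resize(b,(400,480),interpolation=2)]))
E
```

```text
red [268.57112527 179.74946921] [312.15979044 268.83955468] (array([0.67082852, 0.14221747, 0.32097948]), np.float64(0.0014466737418270172))
green [312.81892473 242.07935484] ((309.9527587890625, 241.42977905273438), (21.14386749267578, 49.88882064819336), 74.47589111328125) [[331, 228], [335, 245], [289, 257], [285, 243], [298, 234]]
```

View pics/c.png

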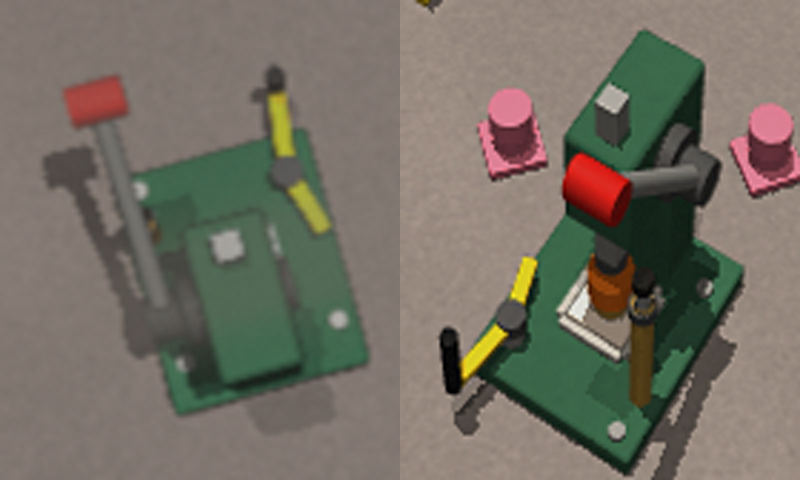

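Run:
```python
from h import *
T=load("top0");S=load("scene0")
C=[onz(T,*p,.02)[:2] for p in [(320,187),(337,244.5),(290,258),(278,198.7)]]
e=[C[(i+1)%4]-C[i] for i in range(4)]
print([np.linalg.norm(x).round(3) for x in e]); 
# front dir (-x press): from back to front
f=[-e[0],e[2]]; s=[-e[1],e[3]] # s: toward right (+y press)
print("front ang",[np.arctan2(x[1],x[0]) for x in f],"right ang+90",[np.arctan2(x[1],x[0])+np.pi/2 for x in s])
print("handle tri",tri(T,(314,173.2),S,(262.5,311.8)), onz(T,314,173.2,.097))
pin=onz(T,316.75,198,.05);print("pin",pin)
ram=onz(T,245+228/4,155+246/4,.24);print("ram",ram)
K=np.array([.6708,.1422])
K=onz(T,268.57,179.75,.318)[:2]
for y in (.2,.22,.24,.26,.28):
    fx=np.array([np.cos(y),np.sin(y)]);ry=np.array([np.sin(y),-np.cos(y)]) # press -x , +y
    O=K-fx*.1143+ry*.06
    print(y,"O from knob",O.round(4),"from pin",(pin[:2]-fx*.065-ry*.06).round(4),"foot ctr",np.mean(C,0).round(4))
```

```text
[np.float64(0.195), np.float64(0.158), np.float64(0.197), np.float64(0.142)]
front ang [np.float64(0.3011653917081014), np.float64(0.2180391394810087)] right ang+90 [np.float64(0.2951728694095743), np.float64(0.28770959304147814)]
handle tri (array([0.72450388, 0.02354448, 0.09884657]), np.float64(0.005145913809856754)) [0.72679676 0.02192592 0.097     ]
pin [0.6546105  0.01274468 0.05      ]
ram [0.57723256 0.05173817 0.24      ]
0.2 O from knob [0.5706 0.0615] from pin [0.579  0.0586] foot ctr [0.5796 0.046 ]
0.22 O from knob [0.5723 0.0595] from pin [0.5781 0.0571] foot ctr [0.5796 0.046 ]
0.24 O from knob [0.574  0.0575] from pin [0.5772 0.0556] foot ctr [0.5796 0.046 ]
0.26 O from knob [0.5757 0.0556] from pin [0.5764 0.054 ] foot ctr [0.5796 0.046 ]
0.28 O from knob [0.5775 0.0537] from pin [0.5756 0.0524] foot ctr [0.5796 0.046 ]
```

View pics/w0.png

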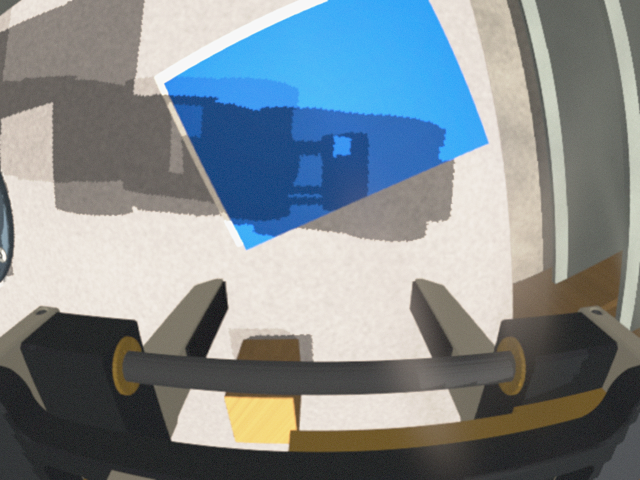

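Run:
```python
from station import status, snapshot
from h import *
s=snapshot("wrist");o=status.get_obs();q=o["orientation"]
Rt=Rn.from_quat([*q[1:],q[0]]).as_matrix()
print(s["K"].tolist(),"cam in tool mm",(Rt.T@(-s["R"].T@s["t"]-o["tcp_pos"])*1e3).round(), "axis in tool",(Rt.T@s["R"].T[:,2]).round(2))
tgt=np.array([.7255,.0225,.154])
print("to above handle, mm in tool",(Rt.T@(tgt-o["tcp_pos"])*1e3).round(),Rt.round(3).tolist())
```

```text
[[371.64829954431775, 0.0, 318.63119291381923], [0.0, 371.64829954431775, 236.34575947674134], [0.0, 0.0, 1.0]] cam in tool mm [ -1. -82. -84.] axis in tool [-0.    0.29  0.96]
to above handle, mm in tool [-361.  701.  149.] [[0.23, 0.973, -0.0], [0.973, -0.23, -0.001], [-0.001, -0.0, -1.0]]
```

Emit:
{"op": "step_arm", "data": {"steps": [[0,0,-50,0],[0,0,-100,0],[0,0,-150,0],[0,0,-150,0],[-20,40,-150,0],[-45,87,-150,0],[-68,132,-150,0],[-91,176,-150,0]], "hand": 1}}

```text
t: 1.0
tcp_pos: [0.2751, 0.407, 0.452]
orientation: [0.0, 0.784, 0.621, -0.0]
wrist_force: [-0.0, 0.8, 1.0]
finger_gap: 0.0934
```

Emit:
{"op": "step_arm", "data": {"steps": [[-23,45,0,0],[-46,90,0,0],[-69,135,0,0],[-92,180,0,0],[-115,225,0,0],[-138,270,0,0],[-161,315,0,0],[-184,360,0,0]]}}

```text
t: 1.8
tcp_pos: [0.58, 0.1476, 0.4514]
orientation: [0.0, 0.784, 0.621, -0.001]
wrist_force: [-0.2, 0.5, 0.5]
finger_gap: 0.0929
```

Emit:
{"op": "step_arm", "data": {"steps": [[-22,43,0,0],[-44,86,0,0],[-66,128,0,0],[-88,170,0,0.0],[-88,170,0,0.14],[-88,170,0,0.28],[-88,170,0,0.29],[-88,170,0,0.29]]}}

```text
t: 2.6
tcp_pos: [0.7253, 0.023, 0.451]
orientation: [0.0, 0.865, 0.503, -0.001]
wrist_force: [-0.1, -0.4, 0.2]
finger_gap: 0.0931
```

Run:
```python
from station import status, snapshot
import cv2
o=status.get_obs();print(o["tcp_pos"],o["qpos"].round(3))
for n in("wrist","scene"):
    s=snapshot(n); cv2.imwrite(f"pics/{n}1.png",s["image"])
```

```text
[0.72527262 0.02304859 0.45103454] [-3.200e-02  6.240e-01  8.760e-01 -1.000e-03  1.643e+00 -1.085e+00]
```

View pics/wrist1.png

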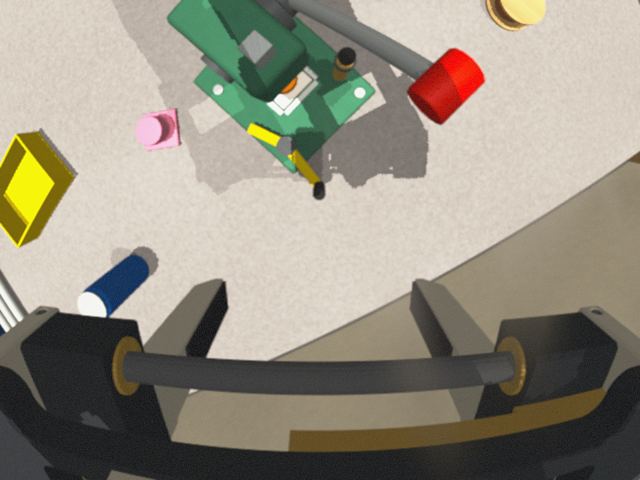

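View pics/scene1.png

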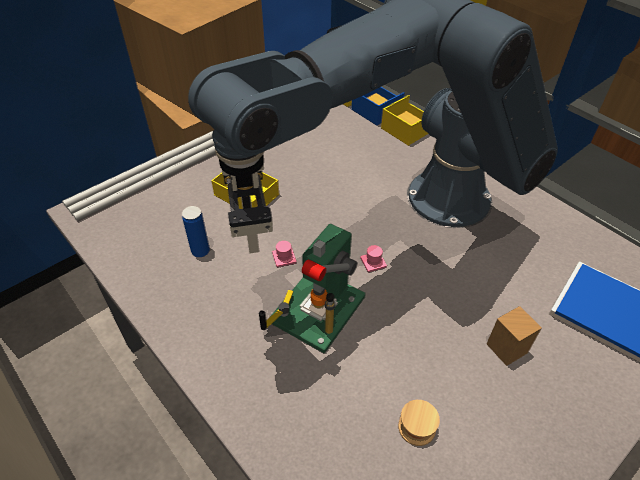

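```bash
cat >> h.py <<'E'
def wray(s,u,v):
    K=s["K"];d=np.array([u-K[0,2],v-K[1,2]])/K[0,0];th=np.linalg.norm(d)
    c=np.array([*(d/th*np.sin(th)),np.cos(th)]);return -s["R"].T@s["t"],s["R"].T@c
def wonz(s,u,v,z):
    c,d=wray(s,u,v);return c+d*(z-c[2])/d[2]
E
python3 - <<'E'
from station import status, snapshot
from h import *
s=snapshot("wrist")
print("handle",wonz(s,319,188,.097),"pin",wonz(s,286,146,.05))
m,_=cen(mask(s,(0,150,80),(8,255,255),(390,30,500,140)))
print("knob",m,wonz(s,*m,.318),"ram top",wonz(s,257,44,.24))
# foot front corner right, front left z=.02
P=[wonz(s,*p,.02)[:2] for p in((295,171),(374,92))];print(P,np.linalg.norm(P[0]-P[1]))
E
```

```text
handle [0.71719898 0.02599066 0.097     ] pin [0.65425166 0.0124843  0.05      ]
knob [445.89872495  84.92916992] [0.66669822 0.14175198 0.318     ] ram top [0.57033512 0.05365627 0.24      ]
[array([0.69080785, 0.00251939]), array([0.64781402, 0.15196501])] 0.15550711913693938
```

Emit:
{"op": "step_arm", "data": {"steps": [[0,0,45,0],[0,0,90,0],[0,0,135,0],[0,0,180,0],[0,0,225,0],[0,0,260,0],[0,0,290,0],[0,0,300,0]]}}

```text
t: 3.55
tcp_pos: [0.7236, 0.0231, 0.1482]
orientation: [-0.001, 0.864, 0.503, -0.003]
wrist_force: [-0.1, 0.1, -1.1]
finger_gap: 0.0931
```

Emit:
{"op": "step_arm", "data": {"steps": [[0,0,0,0],[0,0,0,0],[0,0,0,0],[0,0,0,0],[0,0,0,0],[0,0,0,0]], "hand": 0.15, "force": 5}}

```text
t: 4.15
tcp_pos: [0.7237, 0.0231, 0.1487]
orientation: [-0.001, 0.864, 0.503, -0.002]
wrist_force: [0.2, 0.3, -0.2]
finger_gap: 0.0497
```

Emit:
{"op": "step_arm", "data": {"steps": [[0,0,0,0],[0,0,0,0],[0,0,0,0],[0,0,0,0],[0,0,0,0],[0,0,0,0]]}}

```text
t: 4.75
tcp_pos: [0.7239, 0.0232, 0.1487]
orientation: [-0.001, 0.864, 0.503, -0.002]
wrist_force: [2.0, 1.4, -1.4]
finger_gap: 0.0157
```

Run:
```python
import numpy as np
a0=.151;X=np.array([.493,.869]);Y=np.array([.869,-.493])
for t in np.arange(.1,1.15,.1):
    d=70*np.array([np.cos(a0-t)-np.cos(a0),np.sin(a0-t)-np.sin(a0)]);print(round(t,2),(X@d).round(1),(Y@d).round(1))
```

```text
0.1 -5.7 4.0
0.2 -11.8 7.5
0.3 -18.2 10.3
0.4 -24.8 12.5
0.5 -31.6 14.0
0.6 -38.6 14.8
0.7 -45.6 15.0
0.8 -52.5 14.4
0.9 -59.4 13.1
1.0 -66.1 11.1
1.1 -72.6 8.5
```

Emit:
{"op": "step_arm", "data": {"steps": [[-6,4,0,0],[-12,7.5,0,0],[-18,10.5,0,0],[-25,12.5,0,0],[-32,14,0,0],[-39,15,0,0],[-46,15,0,0],[-52,14.5,0,0]]}}

```text
t: 5.55
tcp_pos: [0.7105, -0.0297, 0.1489]
orientation: [-0.001, 0.864, 0.503, -0.002]
wrist_force: [2.7, 2.5, -0.1]
finger_gap: 0.0159
```

Emit:
{"op": "step_arm", "data": {"steps": [[-4,-0.5,0,0],[-7,-1.5,0,0],[-10,-2.5,0,0],[-13,-3.5,0,0],[-13,-3.5,0,0]]}}

```text
t: 6.05
tcp_pos: [0.701, -0.0392, 0.1489]
orientation: [-0.001, 0.864, 0.503, -0.002]
wrist_force: [3.3, 1.5, -0.6]
finger_gap: 0.016
```

Emit:
{"op": "step_arm", "data": {"steps": [[-2,-0.7,0,0],[-4,-1.5,0,0],[-4,-1.5,0,0]]}}

```text
t: 6.35
tcp_pos: [0.6984, -0.0413, 0.1491]
orientation: [-0.0, 0.864, 0.503, -0.0]
wrist_force: [9.0, 6.2, -2.7]
finger_gap: 0.0214
```

Emit:
{"op": "step_arm", "data": {"steps": [[0,0,0,0],[0,0,0,0],[0,0,0,0],[0,0,0,0],[0,0,0,0],[0,0,0,0],[0,0,0,0],[0,0,0,0]], "hand": 1}}

```text
t: 7.15
tcp_pos: [0.6984, -0.0413, 0.1492]
orientation: [-0.0, 0.864, 0.503, -0.0]
wrist_force: [-1.0, 0.1, -0.8]
finger_gap: 0.0812
```

Emit:
{"op": "step_arm", "data": {"steps": [[0,0,-40,0],[0,0,-80,0],[0,0,-125,0],[0,0,-170,0],[0,0,-215,0],[0,0,-260,0],[0,0,-300,0],[0,0,-300,0]]}}

```text
t: 7.95
tcp_pos: [0.699, -0.0414, 0.4559]
orientation: [0.002, 0.864, 0.503, 0.004]
wrist_force: [0.7, 0.2, -0.0]
finger_gap: 0.0929
```

Run:
```python
from station import status, snapshot
from h import *
o=status.get_obs();print(o["t"],o["tcp_pos"],o["finger_gap"],o["wrist_force"].round(1))
w=snapshot("wrist");s=snapshot("scene");np.savez("w2.npz",**w);np.savez("s2.npz",**s)
a=w["image"][0:300,120:520];b=s["image"][215:355,235:375]
cv2.imwrite("pics/c2.png",np.hstack([a,cv2.resize(b,(300,300),interpolation=2)]))
```

```text
7.95 [ 0.69901015 -0.04140871  0.45589553] 0.09289825787608474 [ 0.7  0.2 -0. ]
```

View pics/c2.png

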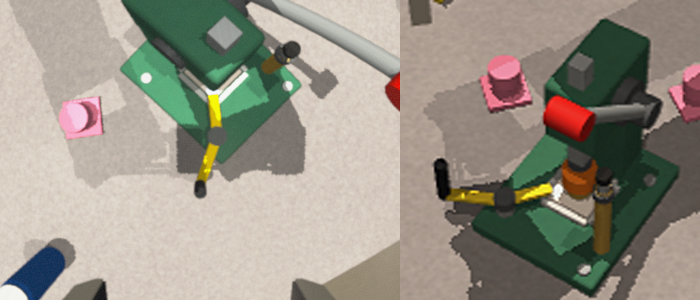

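Emit:
{"op": "step_arm", "data": {"steps": [[30,-23,-15,-0.13],[60,-47,-15,-0.26],[90,-71,-15,-0.39],[120,-95,-15,-0.52],[145,-115.5,-15,-0.65],[145,-115.5,-15,-0.79],[145,-115.5,-15,-0.79],[145,-115.5,-15,-0.79]]}}

```text
t: 8.85
tcp_pos: [0.67, 0.1413, 0.4633]
orientation: [-0.001, 0.606, 0.795, -0.001]
wrist_force: [0.0, 0.6, 0.4]
finger_gap: 0.0933
```

Run:
```python
from station import status, snapshot
from h import *
o=status.get_obs();print(o["t"],o["tcp_pos"],o["qpos"].round(2))
q=o["orientation"];Rt=Rn.from_quat([*q[1:],q[0]]).as_matrix();print(Rt.round(3).tolist())
W=load("w2");p=wonz(W,320,184,.097);print("handle",p,"angle from pin",np.arctan2(p[1]-.0126,p[0]-.6543))
w=snapshot("wrist");m,c=cen(mask(w,(0,120,60),(8,255,255),(0,0,640,300)))
r=cv2.minAreaRect(c);print("knob",m,r,wonz(w,*m,.32),cv2.boundingRect(c))
cv2.imwrite("pics/w3.png",w["image"])
```

```text
8.85 [0.66995163 0.14130126 0.46330572] [ 0.14  0.53  1.01  0.    1.61 -1.7 ]
[[-0.265, 0.964, -0.002], [0.964, 0.265, 0.0], [0.001, -0.002, -1.0]]
handle [ 0.69148053 -0.03544512  0.097     ] angle from pin -0.9121945141279751
knob [320.70697168 251.43009099] ((321.0, 251.0), (44.0, 62.0), 90.0) [0.66659647 0.14087485 0.32      ] (290, 229, 63, 45)
```

View pics/w3.png

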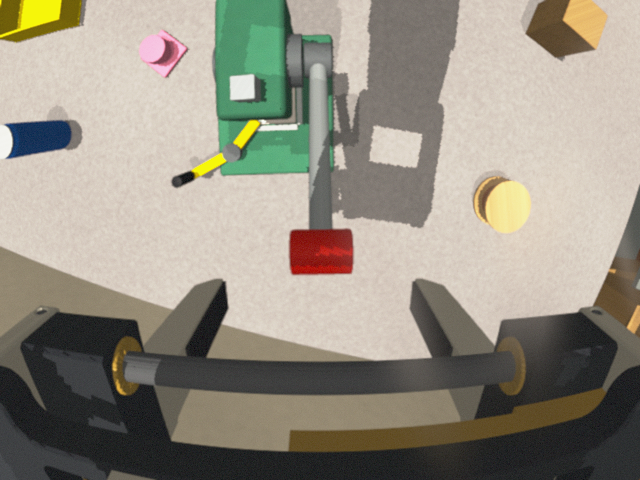

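Emit:
{"op": "step_arm", "data": {"steps": [[0,0,30,0],[0,0,60,0],[0,0,80,0],[0,0,80,0],[0,0,80,0]]}}

```text
t: 9.4
tcp_pos: [0.6702, 0.1405, 0.3842]
orientation: [-0.0, 0.607, 0.795, -0.0]
wrist_force: [-0.6, 0.1, -0.2]
finger_gap: 0.0928
```

Emit:
{"op": "step_arm", "data": {"steps": [[0,0,0,0],[0,0,0,0],[0,0,0,0],[0,0,0,0],[0,0,0,0],[0,0,0,0],[0,0,0,0],[0,0,0,0]], "hand": 0.3, "force": 40}}

```text
t: 10.2
tcp_pos: [0.6697, 0.1424, 0.3842]
orientation: [-0.002, 0.606, 0.795, 0.001]
wrist_force: [-3.3, 10.1, 0.1]
finger_gap: 0.0396
```

Emit:
{"op": "step_arm", "data": {"steps": [[0,0,0,0],[0,0,0,0],[0,0,0,0]]}}

```text
t: 10.5
tcp_pos: [0.6696, 0.1425, 0.3842]
orientation: [-0.002, 0.606, 0.795, 0.001]
wrist_force: [-0.8, 2.3, -0.4]
finger_gap: 0.0398
```

Emit:
{"op": "step_arm", "data": {"steps": [[0,6.5,7.5,0],[0,13,15.5,0],[0,18.5,23.5,0],[0,24,32,0],[0,29,40.5,0],[0,33.5,49.5,0],[0,38,58.5,0],[0,41.5,67.5,0]]}}

```text
t: 11.3
tcp_pos: [0.7105, 0.1544, 0.3184]
orientation: [-0.001, 0.606, 0.795, 0.003]
wrist_force: [2.5, 4.3, 9.6]
finger_gap: 0.04
```

Emit:
{"op": "step_arm", "data": {"steps": [[0,2,11,0],[0,5,21,0],[0,7,31,0],[0,9,40.5,0],[0,10,50.5,0],[0,10.5,58,0]]}}

```text
t: 11.9
tcp_pos: [0.7226, 0.1581, 0.2631]
orientation: [0.002, 0.606, 0.795, 0.006]
wrist_force: [7.4, 4.2, 13.8]
finger_gap: 0.0396
```

Emit:
{"op": "step_arm", "data": {"steps": [[0,1,4,0],[0,1,8,0],[0,1,12,0],[0,1,12,0]]}}

```text
t: 12.3
tcp_pos: [0.7242, 0.1585, 0.2526]
orientation: [0.003, 0.606, 0.795, 0.007]
wrist_force: [-1.4, 2.0, 9.1]
finger_gap: 0.04
```

Emit:
{"op": "step_arm", "data": {"steps": [[0,0,4,0],[0,0,8,0],[0,0,8,0]]}}

```text
t: 12.6
tcp_pos: [0.7248, 0.1588, 0.2463]
orientation: [0.004, 0.606, 0.796, 0.008]
wrist_force: [-2.5, 1.1, 10.1]
finger_gap: 0.04
```

Emit:
{"op": "step_arm", "data": {"steps": [[0,0,4,0],[0,0,8,0],[0,0,8,0]]}}

```text
t: 12.9
tcp_pos: [0.7253, 0.1589, 0.2398]
orientation: [0.004, 0.606, 0.796, 0.009]
wrist_force: [-2.7, 1.2, 10.9]
finger_gap: 0.0397
```

Emit:
{"op": "step_arm", "data": {"steps": [[0,0,4,0],[0,-0.5,8,0],[0,-0.5,8,0]]}}

```text
t: 13.2
tcp_pos: [0.7255, 0.159, 0.2335]
orientation: [0.005, 0.606, 0.796, 0.01]
wrist_force: [-1.2, 1.8, 10.0]
finger_gap: 0.0398
```

Emit:
{"op": "step_arm", "data": {"steps": [[0,0,4,0],[0,-0.5,8,0],[0,-0.5,8,0]]}}

```text
t: 13.5
tcp_pos: [0.7257, 0.1591, 0.2272]
orientation: [0.006, 0.606, 0.796, 0.011]
wrist_force: [-3.0, 1.4, 10.1]
finger_gap: 0.0397
```

```bash
cat > k.py <<'E'
from station import status, snapshot
from h import *
o=status.get_obs();q=o["orientation"];Rt=Rn.from_quat([*q[1:],q[0]]).as_matrix()
g=o["tcp_pos"]+.065*Rt[:,2]
print(o["t"],"grasp pt",g.round(4),"toolz",Rt[:,2].round(3),"F",o["wrist_force"].round(1))
p=[]
for n,box in(("scene",(280,220,360,340)),("top",(240,140,300,210)),("wrist",(100,150,540,480))):
    s=snapshot(n);m=mask(s,(0,150,50),(8,255,255),box)
    if n=="scene": print("brass/red px",m.sum()//255)
    if m.sum()<255*20: print(n,"none");continue
    c,k=cen(m);print(n,c.round(1),cv2.boundingRect(k))
    if n=="wrist":print(wonz(s,*c,g[2]))
    else: p+=[s,c]
if len(p)==4: print(tri(*p))
E
python3 k.py
```

```text
13.5 grasp pt [0.7272 0.1597 0.1622] toolz [ 0.022  0.009 -1.   ] F [-3.   1.4 10.1]
brass/red px 94
scene [293.3 332.4] (288, 327, 16, 13)
top none
wrist [318.2 313.2] (266, 276, 105, 70)
[0.72692952 0.15840726 0.16218074]
```

Emit:
{"op": "step_arm", "data": {"steps": [[0,-1.5,4,0],[0,-3,8,0],[0,-3,8,0]]}}

```text
t: 13.95
tcp_pos: [0.7249, 0.1589, 0.222]
orientation: [0.009, 0.606, 0.796, 0.014]
wrist_force: [6.7, 4.9, 10.3]
finger_gap: 0.0397
```

Emit:
{"op": "step_arm", "data": {"steps": [[0,-1.5,4,0],[0,-3,8,0],[0,-3,8,0]]}}

```text
t: 14.25
tcp_pos: [0.7241, 0.1587, 0.2165]
orientation: [0.011, 0.606, 0.796, 0.017]
wrist_force: [6.6, 3.7, 10.6]
finger_gap: 0.0395
```

Emit:
{"op": "step_arm", "data": {"steps": [[0,0,4,0],[0,0,8,0],[0,-0.5,12,0],[0,-0.5,12,0]]}}

```text
t: 14.65
tcp_pos: [0.7241, 0.1586, 0.2059]
orientation: [0.011, 0.606, 0.795, 0.017]
wrist_force: [-6.8, 0.6, 11.6]
finger_gap: 0.0398
```

Emit:
{"op": "step_arm", "data": {"steps": [[0,-0.5,4,0],[0,-1,8,0],[0,-1,8,0]]}}

```text
t: 14.95
tcp_pos: [0.7236, 0.1585, 0.1994]
orientation: [0.012, 0.606, 0.795, 0.017]
wrist_force: [-5.9, 0.4, 12.7]
finger_gap: 0.0396
```

Emit:
{"op": "step_arm", "data": {"steps": [[0,-1,4,0],[0,-2,8,0],[0,-2,8,0]]}}

```text
t: 15.25
tcp_pos: [0.7233, 0.1584, 0.1962]
orientation: [0.014, 0.606, 0.795, 0.019]
wrist_force: [-8.0, 1.3, 26.7]
finger_gap: 0.0397
```

Emit:
{"op": "step_arm", "data": {"steps": [[0,0,5.5,0],[0,0,6,0],[0,0,6,0]]}}

```text
t: 15.55
tcp_pos: [0.7234, 0.1585, 0.1955]
orientation: [0.014, 0.605, 0.795, 0.02]
wrist_force: [-23.7, -2.9, 37.0]
finger_gap: 0.0397
```

Emit:
{"op": "step_arm", "data": {"steps": [[0,-1,5.5,0],[0,-1.5,5.5,0],[0,-1.5,5.5,0],[0,-1.5,5.5,0],[0,-1.5,5.5,0],[0,-1.5,5.5,0],[0,-1.5,5.5,0],[0,-1.5,5.5,0]]}}

```text
t: 16.35
tcp_pos: [0.7232, 0.1585, 0.1956]
orientation: [0.016, 0.605, 0.795, 0.021]
wrist_force: [-14.8, -2.1, 34.5]
finger_gap: 0.0397
```

```bash
python3 k.py
python3 - <<'E'
from station import snapshot
import cv2,numpy as np
w=snapshot("wrist")["image"][180:480,120:520];s=snapshot("scene")["image"][200:350,220:370]
cv2.imwrite("pics/c4.png",np.hstack([w,cv2.resize(s,(300,300),interpolation=2)]))
E
```

```text
16.35 grasp pt [0.7265 0.1594 0.1307] toolz [ 0.051  0.015 -0.999] F [-14.8  -2.1  34.5]
brass/red px 60
scene [292.6 337.1] (289, 334, 9, 6)
top none
wrist [318.1 314.9] (265, 276, 108, 72)
[0.72708633 0.1583557  0.13067444]
```

View pics/c4.png

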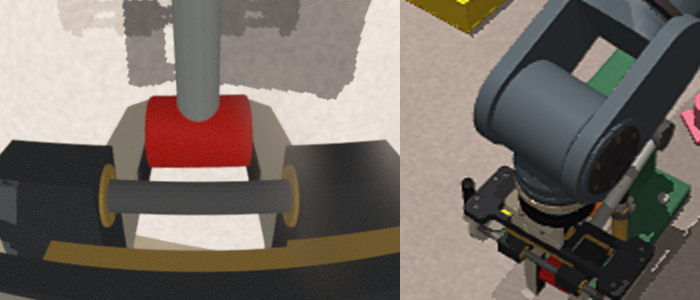

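Emit:
{"op": "step_arm", "data": {"steps": [[0,-1,0,0],[0,0,-5,0],[0,1.5,-10,0],[0,2.5,-15.5,0],[0,3.5,-22,0],[0,4,-28.5,0],[0,5,-35,0],[0,5.5,-42,0]]}}

```text
t: 17.4
tcp_pos: [0.726, 0.1593, 0.2385]
orientation: [0.015, 0.605, 0.795, 0.021]
wrist_force: [-7.6, 0.5, 4.5]
finger_gap: 0.0401
```

Emit:
{"op": "step_arm", "data": {"steps": [[0,-0.5,-7,0],[0,-0.5,-14,0],[0,-0.5,-21,0],[0,-1,-28,0],[0,-2,-35,0],[0,-3,-42,0],[0,-4.5,-49,0],[0,-6,-56,0]]}}

```text
t: 18.2
tcp_pos: [0.7171, 0.1567, 0.2943]
orientation: [0.015, 0.606, 0.795, 0.021]
wrist_force: [-6.6, -0.1, 2.3]
finger_gap: 0.0399
```

Emit:
{"op": "step_arm", "data": {"steps": [[0,-2.5,-7,0],[0,-4,-13,0],[0,-6,-20.5,0],[0,-8.5,-28.5,0],[0,-11,-36,0],[0,-14,-43,0],[0,-17.5,-50.5,0],[0,-21,-57.5,0]]}}

```text
t: 19.0
tcp_pos: [0.6929, 0.1496, 0.3496]
orientation: [0.013, 0.606, 0.795, 0.018]
wrist_force: [-9.4, -2.9, -2.9]
finger_gap: 0.0396
```

Emit:
{"op": "step_arm", "data": {"steps": [[0,-4,-6,0],[0,-8,-12,0],[0,-13,-20,0],[0,-17,-25,0],[0,-21,-30,0],[0,-24,-34,0],[0,-26,-36,0],[0,-26,-36,0]]}}

```text
t: 19.8
tcp_pos: [0.6674, 0.1421, 0.3781]
orientation: [0.012, 0.606, 0.795, 0.017]
wrist_force: [24.8, 4.4, -38.6]
finger_gap: 0.0397
```

Emit:
{"op": "step_arm", "data": {"steps": [[0,0.5,0.5,0],[0,0.5,0.5,0],[0,0.5,0.5,0]]}}

```text
t: 20.1
tcp_pos: [0.6683, 0.1423, 0.377]
orientation: [0.012, 0.606, 0.795, 0.018]
wrist_force: [6.1, 2.3, -7.6]
finger_gap: 0.04
```

Emit:
{"op": "step_arm", "data": {"steps": [[0,0,0,0],[0,0,0,0],[0,0,0,0],[0,0,0,0],[0,0,0,0],[0,0,0,0],[0,0,0,0],[0,0,0,0]], "hand": 1}}

```text
t: 20.9
tcp_pos: [0.6683, 0.1424, 0.3769]
orientation: [0.012, 0.606, 0.795, 0.018]
wrist_force: [-0.9, -0.4, -0.1]
finger_gap: 0.0925
```

Emit:
{"op": "step_arm", "data": {"steps": [[0,0,-30,0],[0,0,-60,0],[0,0,-100,0],[0,0,-140,0],[0,0,-160,0],[40,0,-160,0],[80,0,-160,0],[120,0,-160,0]]}}

```text
t: 21.7
tcp_pos: [0.6293, 0.257, 0.5371]
orientation: [0.013, 0.606, 0.795, 0.018]
wrist_force: [0.7, 0.4, 0.3]
finger_gap: 0.0927
```

Emit:
{"op": "step_arm", "data": {"steps": [[40,0,0,0],[80,-20,0,0],[120,-60,0,0],[150,-100,0,0],[150,-140,0,0],[150,-180,0,0],[150,-180,0,0]]}}

```text
t: 22.4
tcp_pos: [0.4124, 0.3534, 0.5306]
orientation: [0.013, 0.605, 0.796, 0.018]
wrist_force: [-0.2, -0.4, 0.1]
finger_gap: 0.0933
```

Run:
```python
from station import status, snapshot
from h import *
T0=load("top0");S0=load("scene0")
T=snapshot("top");S=snapshot("scene")
def c(T,S):
    a,_=cen(mask(T,(0,150,80),(8,255,255),(250,165,290,195)));b,_=cen(mask(S,(0,150,80),(6,255,255),(295,255,335,285)));return a.round(1),b.round(1)
def cap(S): 
    m=mask(S,(7,180,80),(18,255,255),(305,280,330,312));return cv2.boundingRect(m),m.sum()//255
print(c(T0,S0),c(T,S),cap(S0),cap(S))
for n,box in(("spool",(395,395,445,450)),("can",(180,200,212,262))):
    print(n,np.abs(S0["image"][box[1]:box[3],box[0]:box[2]].astype(int)-S["image"][box[1]:box[3],box[0]:box[2]]).mean())
a=S0["image"][215:355,245:385];b=S["image"][215:355,245:385];t=T["image"][155:275,245:345]
cv2.imwrite("pics/c5.png",np.hstack([cv2.resize(x,(w,300),interpolation=2) for x,w in((a,275),(b,275),(t,250))]))
cv2.imwrite("pics/s5.png",S["image"])
```

```text
(array([268.6, 179.7]), array([312.2, 268.8])) (array([268.6, 179.8]), array([312.1, 268.9])) ((311, 289, 16, 17), np.uint64(164)) ((311, 293, 16, 16), np.uint64(190))
spool 5.318909090909091
can 4.337029569892473
```

View pics/c5.png

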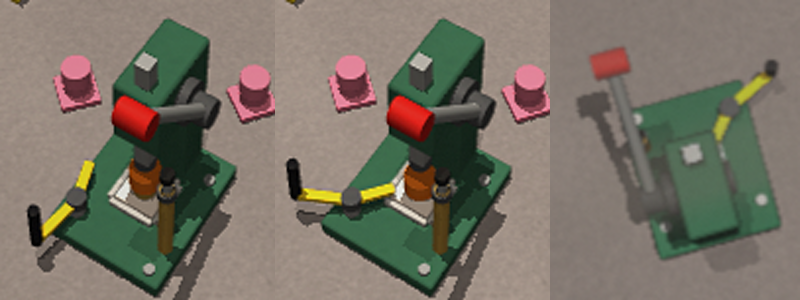

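View pics/s5.png

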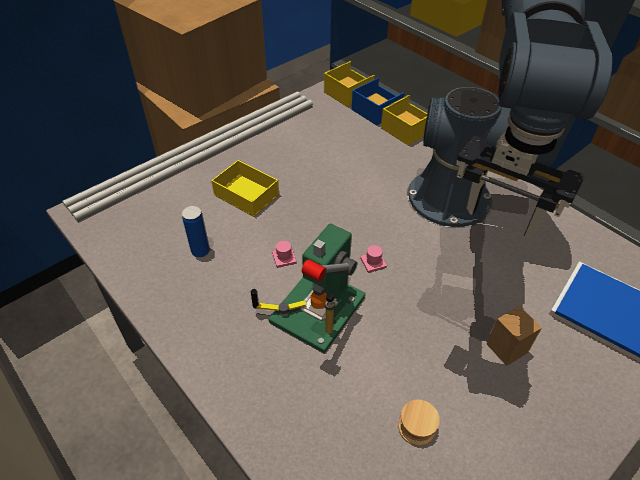

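Run:
```python
from station import job
from h import *
T=load("top0");p=onz(T,333.4,182.2,.097);a=np.arctan2(p[1]-.0126,p[0]-.6543);print(p,"clamp angle ~",.145-a)
if .145-a>.9: print(job.finish_job())
```

```text
[ 0.69929645 -0.03919031  0.097     ] clamp angle ~ 1.0004772918802192
the job is handed in; nothing more can be done
None
```

The holder is clamped and its orange cap is pressed on. The lever is back at rest and released, and the job is handed in at about 22.5 s of the 69 s allowed.

- **Clamp:** I gripped the clamp post and swung it until its end stop pushed back with about 11 N. The last top view puts the clamp angle at about 1.00 rad, fully shut.
- **Press:** I gripped the red grip by its flat ends and followed the arc down. The upward push jumped from about 13 N to 27 N at the stop, at about 1.03 rad. I then leaned on it for about 1 s at 35–37 N.
- **Return:** I guided the lever up at roughly 0.07 m/s until it bore on its rest stop, then opened the hand.
- **Final check:** The red grip is within 0.1 px of where it started in both views. The orange cap's top sits about 4 px lower in the scene view, which fits it being pressed home. The bin, can, reel and carton look unmoved by eye.

These checks were less clean:

- **Path of the grip:** The measured path ran a few mm further forward than the ideal arc and the tool tilted by about 3°, so the pads shifted slightly on the drum. They never lost it.
- **Side and upward loads:** While I leaned on the stop, a sideways force of up to 24 N came with the push. Stopping at the rest pulled upward at about 39 N for a moment before I relaxed it. Both were finger loads, and the wrist force stayed well below 120 N at every reading.

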